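# Find the socket that fits the rotor nut

### The arm

A 7-joint arm with a two-finger parallel gripper is mounted at the origin on the work surface. World frame = base frame: x ahead of the robot, y to its left, z up, the work surface at z = 0. Lengths are in m, angles in rad, forces in N, time in s.
With the tool pointing down it reaches from about 0.4 to 0.9 m from the base axis. Payload 5.5 kg.
Tool frame: the origin (TCP) lies midway between the tips of the shut fingers; the grasp point (between the pads) lies 19 mm behind it (manip.grip_depth is the distance from the TCP to the grasp point, in m); z points along the fingers, x is the direction in which the jaws open and shut, and the axes are right-handed (so a half turn about z gives the same grasp; the last joint's range is limited). The gripper opens to 92 mm and grips with 3 to 60 N. Pads are 19 mm wide; open, the fingers measure 130 mm over their backs; the gripper's body (75 mm by 190 mm) begins 47 mm behind the grasp point.
Start: joints at [1.388, 0.501, -0.427, 1.55, 0.221, 1.138, -0.21], TCP at [0.28, -0.586, 0.227] pointing down, gripper open.
Joint ranges: [-2.88, 2.88], [-0.31, 2.03], [-1.54, 1.56], [0.2, 2.42], [-1.41, 4.55], [0.19, 2.02], [-2.57, 2.57]. Speed limits (rad/s): [2.57, 2.57, 3.14, 3.14, 3.14, 3.14, 3.14].

### API

Orientations are given as a unit quaternion [x, y, z, w].
In Python, from bench import manip, effector, viewer gives the robot as it stands. Calls block until the motion is done:
- manip.move_pose(position, orientation): joint-space move of the TCP to a pose.
- manip.servo_line(position, ori=None, vel=0.15): straight line of the TCP; ori=None keeps the orientation; vel is the mean speed in m/s.
- manip.movej(angles): joint-space move.
- effector.open_jaws() and effector.close(f_grip=None): open the fingers fully, or close them until they stop; f_grip is the grip in N (None keeps the last).
- manip.sleep(seconds).
- manip.solve_ik(position, orientation): joint angles nearest the present ones, or None.
- viewer.get_image(name): name is "scene" or "top"; returns the picture (400x640x3 uint8, red, green, blue); there is no depth.
- viewer.get_calibration(name): a dict with "vfov" (degrees; the focal length in pixels is half the picture's height over the tangent of half this angle, whatever the lens; pixels are square), "cx", "cy" (the principal point, pixels), "eye" and "attitude" of the camera in the world. Camera axes: x right, y down, z forward; pixel columns grow to the right and rows downward; lengths in m; the calibration is good to about 2 mm. A picture is of the moment at which its call begins. get_calibration takes no time and is no camera call.
A pose or a line that the arm cannot do raises manip.PlanningError and nothing moves.
- manip.hand_in(): hands the job in, once; it reports no verdict.
Readings, each from a call of its own:
- manip.current_clock(): time.
- manip.current_q(): joint angles.
- manip.current_joint_velocities(): joint speeds.
- manip.current_tau(): joint torques, N m.
- manip.current_tool_pos(): TCP position.
- manip.current_tcp_rot(): TCP orientation.
- manip.current_force(): force on the tool from outside, world axes, zero at the start.
- manip.current_wrist_torque(): the same for the moment, N m.
- manip.current_finger_gap(): finger opening in m.
Only numpy, scipy, OpenCV 4.12 (cv2) and the standard library are available. Lean on these libraries where they do the work, as an engineer would, in place of code of your own. Each camera call takes 0.05 s, during which the arm holds its last target.

### The job

One of the three sockets standing in the tray fits the hex nut of the rotor on the white drive unit: try them and keep the one that fits, which is the smallest that goes over the nut (a bigger one slips over too but is loose). Stand any socket that does not fit back upright in the tray, and leave everything else on the bench where it is. Finish while still holding the right socket in the gripper, fully down over the nut; do not let go of it.

Things in the scene. Friction and masses are not known exactly. Their poses are not given: they have to be found in the camera images.
- spindle (a point): Point on the drive unit's top, at the middle, where the rotor's underside rests, 70 mm above the bench. The unit is a low white box, 180 (x) x 220 (y) mm, its body up to 64 mm high.
- rotor_a: Aluminium rotor, 124 mm across, fixed, does not turn. Origin: centre of underside, z up. Its hub has a flat top 56 mm across at z = 40 mm, on which stands the hex nut, centred: 12 mm of hexagon (two flats face +x and -x), a 2 mm step 2 mm smaller per side, then an 8 mm stud to z = 57 mm. Nut 13, 18 or 23 mm across flats: each of the three rotors has another size, which has which is not marked.
- rotor_b: Rotor like rotor_a but with another nut size. Fit, on any rotor: with bore flats parallel to the nut's (equal yaw modulo 60 degrees, some 8 degrees off tolerated) the right socket has 1.5 mm play per flat and goes down until its rim rests on the hub top. A smaller one stops 12 to 17 mm higher, on the nut; a larger one goes down but is loose and turns freely.
- rotor_c: Rotor like rotor_a but with another nut size. Of the three, the one whose origin is at the spindle point is mounted on the drive unit and is the one to work on; the other two are spares on stands at the sides, of no concern.
- tray: Shallow white tray, fixed, 140 (x) x 270 (y) mm, walls 14 mm high and 4 mm thick, inner floor 4 mm above the bench. Origin: centre of the underside. The sockets stand in a row along its y, 85 mm apart, in any order.
- socket_small: Smallest of three upright steel sockets in the tray, 104 mm tall. Origin: centre of underside, z up. z 0 to 62 mm: hexagonal barrel 25 mm across outer flats (two flats face its +x and -x); hex bore from below 16 mm across flats, 28 mm deep, flats parallel to the outer ones. z 68 to 104 mm: square grip block 24 x 24 mm, faces square to its x and y. 110 to 260 g, as the others.
- socket_medium: Middle-sized socket: as socket_small (same height, same grip block, bore depth and axes), but barrel 30 mm across outer flats and bore 21 mm across flats.
- socket_large: Largest socket: as socket_small (same height, same grip block, bore depth and axes), but barrel 35 mm across outer flats and bore 26 mm across flats.
- ruler: Steel ruler lying in the tray beside the row of sockets, 18 x 150 x 4 mm. Bystander, to be left alone. Origin: centre of the underside.
- washer: Plain washer lying in the tray, 26 mm across, 5 mm thick. Bystander, to be left alone. Origin: centre of the underside.
- amber_bottle: Amber bottle, 68 mm across, 130 mm high. Bystander, to be left alone. Origin: centre of the underside.
- beaker: Clear beaker, 72 mm across, 90 mm high. Bystander, to be left alone. Origin: centre of the underside.
- tip_box: Closed plastic box, 85 x 120 x 55 mm. Bystander, to be left alone. Origin: centre of the underside.
- dish: Shallow clear dish, 90 mm across, 18 mm high. Bystander, to be left alone. Origin: centre of the underside.
- wash_bottle: White bottle, 60 mm across, 120 mm high. Bystander, to be left alone. Origin: centre of the underside.
Mind the look-alikes: they are no part of the job. What is shaped like the socket_small but pink is not meant.

How it is judged:
On the way:
1. the socket that fits the mounted rotor's nut is held clear of the tray (((horizontal distance between rotor_a and spindle below 0.02 m and z of socket_medium in the frame of tray above 0.04 m and contact force between socket_medium and the fingers above 1 N) or (horizontal distance between rotor_b and spindle below 0.02 m and z of socket_large in the frame of tray above 0.04 m and contact force between socket_large and the fingers above 1 N) or (horizontal distance between rotor_c and spindle below 0.02 m and z of socket_small in the frame of tray above 0.04 m and contact force between socket_small and the fingers above 1 N))), for 0.1 s.
At the end, for the whole second after the job is handed in: The matching socket is over the mounted rotor's nut, within 4 mm of its axis, upright within 5 degrees, rim within 3 mm of the hub top, at rest, still gripped (over 2 N). The other two stand upright (within 6 degrees) on the tray floor, inside it, released (((horizontal distance between rotor_a and spindle below 0.02 m and horizontal distance between socket_medium and rotor_a below 0.004 m and z of socket_medium in the frame of rotor_a between 0.036 and 0.043 m and angle between socket_medium's own z axis and vertical below 0.09 rad and contact force between socket_medium and the fingers above 2 N and linear speed of each of socket_medium, socket_large, socket_small below 0.02 m/s and z of each of socket_large, socket_small in the frame of tray below 0.009 m and angle between each of socket_large, socket_small's own z axis and vertical below 0.1 rad and contact force between each of socket_large, socket_small and the fingers below 0.1 N and x of socket_large in the frame of tray between -0.07 and 0.07 m and y of socket_large in the frame of tray between -0.135 and 0.135 m and x of socket_small in the frame of tray between -0.07 and 0.07 m and y of socket_small in the frame of tray between -0.135 and 0.135 m) or (horizontal distance between rotor_b and spindle below 0.02 m and horizontal distance between socket_large and rotor_b below 0.004 m and z of socket_large in the frame of rotor_b between 0.036 and 0.043 m and angle between socket_large's own z axis and vertical below 0.09 rad and contact force between socket_large and the fingers above 2 N and linear speed of each of socket_large, socket_medium, socket_small below 0.02 m/s and z of each of socket_medium, socket_small in the frame of tray below 0.009 m and angle between each of socket_medium, socket_small's own z axis and vertical below 0.1 rad and contact force between each of socket_medium, socket_small and the fingers below 0.1 N and x of socket_medium in the frame of tray between -0.07 and 0.07 m and y of socket_medium in the frame of tray between -0.135 and 0.135 m and x of socket_small in the frame of tray between -0.07 and 0.07 m and y of socket_small in the frame of tray between -0.135 and 0.135 m) or (horizontal distance between rotor_c and spindle below 0.02 m and horizontal distance between socket_small and rotor_c below 0.004 m and z of socket_small in the frame of rotor_c between 0.036 and 0.043 m and angle between socket_small's own z axis and vertical below 0.09 rad and contact force between socket_small and the fingers above 2 N and linear speed of each of socket_small, socket_medium, socket_large below 0.02 m/s and z of each of socket_medium, socket_large in the frame of tray below 0.009 m and angle between each of socket_medium, socket_large's own z axis and vertical below 0.1 rad and contact force between each of socket_medium, socket_large and the fingers below 0.1 N and x of socket_medium in the frame of tray between -0.07 and 0.07 m and y of socket_medium in the frame of tray between -0.135 and 0.135 m and x of socket_large in the frame of tray between -0.07 and 0.07 m and y of socket_large in the frame of tray between -0.135 and 0.135 m))); the arm keeps its last pose, push and grip.
It fails at once if a bystander (ruler, washer, bottles, beaker, box, dish) is moved more than 4 cm (distance of any of ruler, washer, amber_bottle, beaker, tip_box, dish, wash_bottle from where it was at the start of the episode above 0.04 m).
It also fails if it takes over 72 s, if anything falls off the work surface, if the arm or the gripper's body presses on something with over 40 N, if the wrist force passes 120 N, or if a joint passes its speed limit or range.

## Working session

There is one attempt and no reset: what is moved stays moved. The work goes in short steps, each a Python script; the robot and the scene stay as the last script left them, time stands still between calls to the robot, and variables do not carry over. Pictures are saved under pics/ and viewed, and the job is handed in when it is done.

```bash
ls; mkdir -p pics; python3 - <<'E'
from bench import manip, effector, viewer
import cv2
print(manip.current_clock())
for n in("scene","top"):
    im=viewer.get_image(n); cv2.imwrite(f"pics/{n}0.png",im[:,:,::-1]); print(viewer.get_calibration(n))
E
```

```text
pics
0.0
{'vfov': 43.57005821441004, 'cx': 314.4825565040157, 'cy': 198.6385207032707, 'eye': array([ 1.47577908, -0.46480449,  1.10582636]), 'attitude': array([ 0.77931939,  0.4918988 , -0.20286708, -0.33097101])}
{'vfov': 48.10545383107687, 'cx': 317.79118750155413, 'cy': 198.39832214696065, 'eye': array([0.45331656, 0.00248805, 1.3222096 ]), 'attitude': array([-0.69817361,  0.71522496, -0.02627557,  0.01778957])}
```

View pics/scene0.png

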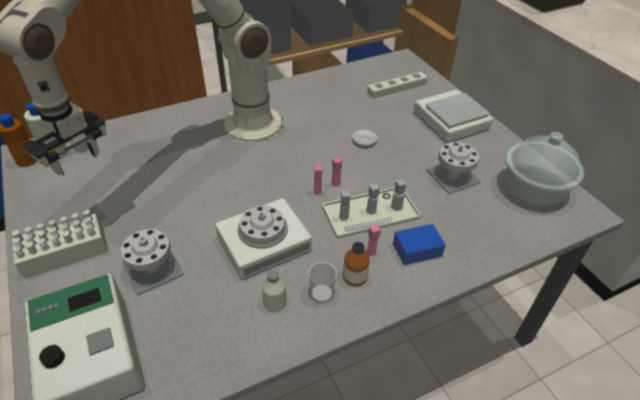

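View pics/top0.png

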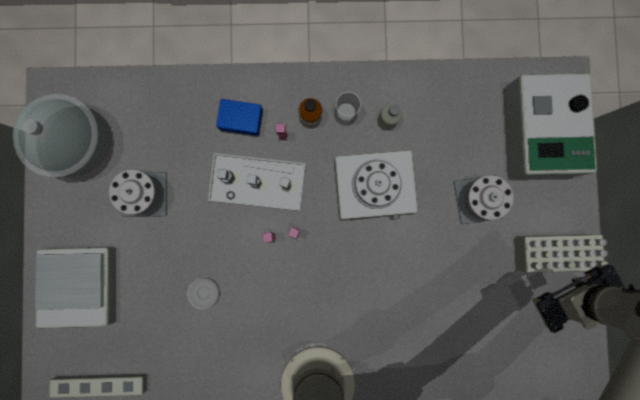

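The scene picture shows the drive unit with its rotor at about (263,225). The tray is at (370,210), with grey sockets at (345,205), (373,198) and (398,195). Pink look-alikes are at (318,180), (337,171) and (374,240). In the top picture the sockets are at (225,176), (254,181) and (285,184), the mounted rotor at (378,184), and the pink ones at (281,130), (268,237) and (293,233). Next I'll take close crops.

```bash
cat > h.py <<'E'
import numpy as np, cv2
from scipy.spatial.transform import Rotation as R
from bench import manip, effector, viewer
def cam(n):
    c=viewer.get_calibration(n); f=200/np.tan(np.radians(c['vfov'])/2)
    return c['eye'],R.from_quat(c['attitude']).as_matrix(),f,c['cx'],c['cy']
def proj(n,P):
    e,A,f,cx,cy=cam(n); p=(np.atleast_2d(P)-e)@A
    return np.c_[cx+f*p[:,0]/p[:,2],cy+f*p[:,1]/p[:,2]]
def unproj(n,u,v,z):
    e,A,f,cx,cy=cam(n); d=A@np.array([(u-cx)/f,(v-cy)/f,1]); return e+d*(z-e[2])/d[2]
def crop(img,x0,y0,x1,y1,s,fn):
    c=cv2.resize(img[y0:y1,x0:x1],None,fx=s,fy=s,interpolation=cv2.INTER_CUBIC); cv2.imwrite(fn,c[:,:,::-1] )
E
python3 - <<'E'
from h import *
t=cv2.imread('pics/top0.png')[:,:,::-1]; s=cv2.imread('pics/scene0.png')[:,:,::-1]
crop(t,200,115,430,235,3.4,'pics/t1.png'); crop(s,210,140,430,300,3.6,'pics/s1.png')
print(proj('top',[[0,0,0],[.28,-.586,.227]]),proj('scene',[[0,0,0],[.28,-.586,.227]]))
for (u,v,z) in [(213,153,.014),(305,161,.014),(302,210,.014),(208,202,.014),(335,156,.064),(411,151,.064),(416,214,.064),(340,220,.064)]: print(unproj('top',u,v,z).round(4))
E
```

```text
[[317.3458332  383.95979535]
 [556.36965761 291.87878572]] [[252.35271209 123.53088738]
 [ 77.46129645 164.55667391]]
[0.6756 0.2901 0.014 ]
[0.6458 0.0207 0.014 ]
[0.5019 0.0327 0.014 ]
[0.5319 0.3061 0.014 ]
[ 0.6507 -0.0652  0.064 ]
[ 0.6602 -0.2814  0.064 ]
[ 0.4811 -0.2888  0.064 ]
[ 0.4694 -0.0744  0.064 ]
```

View pics/t1.png

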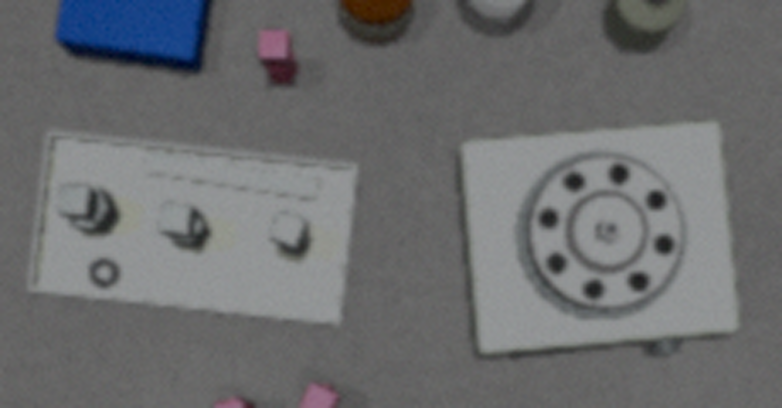

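View pics/s1.png

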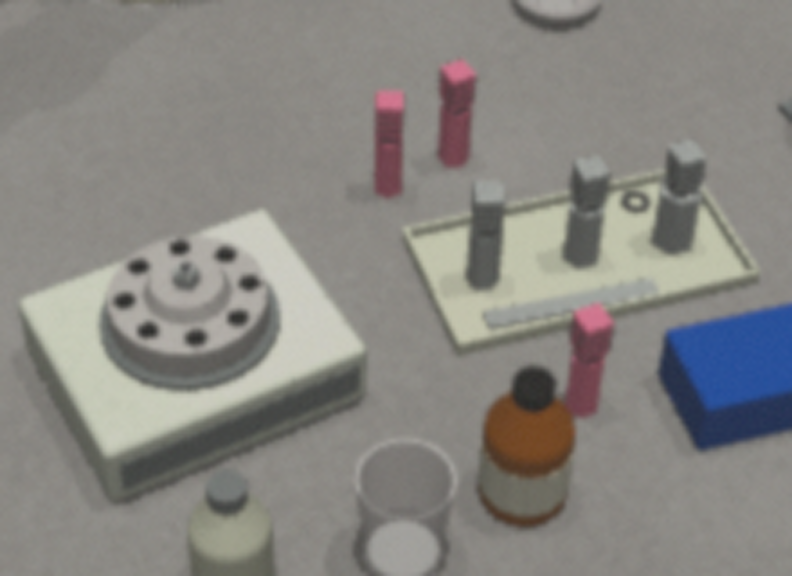

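```bash
python3 - <<'E'
from h import *
for n in("scene","top"):
    a=np.mean([viewer.get_image(n).astype(float) for _ in range(16)],0); np.save(f'pics/{n}avg.npy',a)
t=np.load('pics/topavg.npy');s=np.load('pics/sceneavg.npy')
print(manip.current_clock(), proj('top',[[.565,-.176,.11]]),proj('scene',[[.565,-.176,.11]]))
def cr(a,u,v,r,k): 
    c=a[v-r:v+r,u-r:u+r]; c=(c-c.min())/(c.max()-c.min())*255
    return cv2.resize(c.clip(0,255).astype(np.uint8),(k,k),interpolation=cv2.INTER_CUBIC)
cv2.imwrite('pics/nut.png',np.hstack([cr(t,378,184,14,390),cr(s,263,218,14,390)])[:,:,::-1])
cv2.imwrite('pics/nutB.png',np.hstack([cr(t,132,192,14,390),cr(t,491,198,14,390)])[:,:,::-1])
crop(t.clip(0,255).astype(np.uint8),205,148,310,214,7,'pics/tray.png')
crop(s.clip(0,255).astype(np.uint8),320,170,430,240,7,'pics/trays.png')
E
```

```text
1.7 [[377.36480693 183.69610856]] [[261.86207474 217.13790943]]
```

View pics/nut.png

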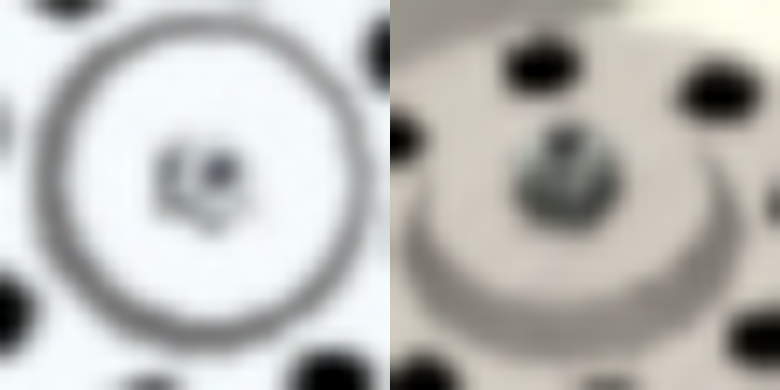

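View pics/nutB.png

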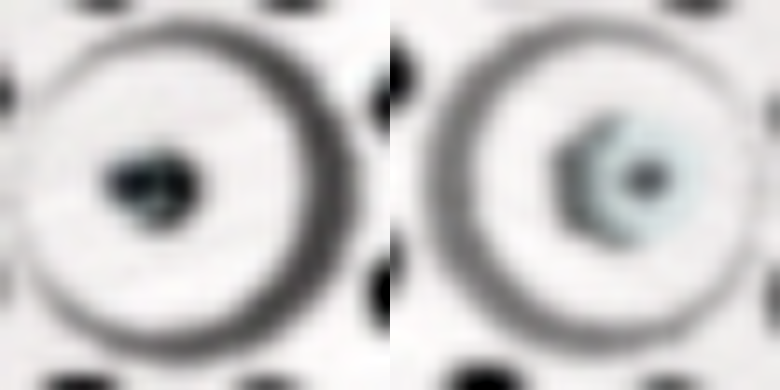

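View pics/tray.png

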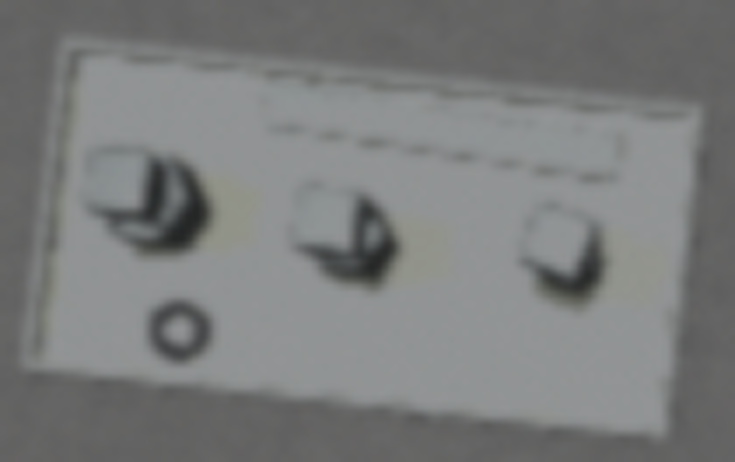

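View pics/trays.png

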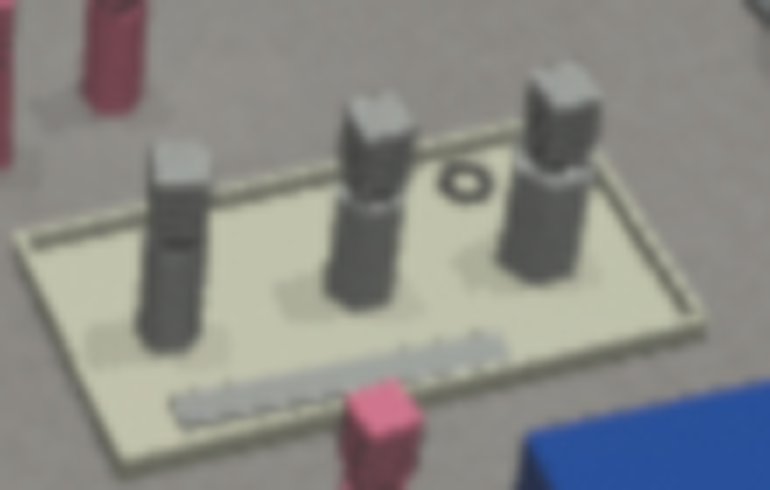

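Grey sockets in the top view: large at (225,176), medium at (254,181), small at (285,184). The barrel widths agree with that order. The pink ones at (281,130), (268,237) and (293,233) are excluded, as they stand outside the tray. The mounted nut looks about 18 mm across, since it is larger than the left spare's and smaller than the right spare's. Next I'll fit the poses by rendering the models.

```bash
cat > fit.py <<'E'
from h import *
from scipy.optimize import minimize
def prism(poly,z0,z1):
    n=len(poly); F=[]
    top=np.c_[poly,np.full(n,z1)]; bot=np.c_[poly,np.full(n,z0)]
    F.append(top)
    for i in range(n):
        j=(i+1)%n; F.append(np.array([bot[i],bot[j],top[j],top[i]]))
    return F
def hexa(af): a=np.radians(30+60*np.arange(6)); return af/np.sqrt(3)*np.c_[np.cos(a),np.sin(a)]
def circ(r,n=24): a=2*np.pi*np.arange(n)/n; return r*np.c_[np.cos(a),np.sin(a)]
sq=lambda s: s/2*np.array([[1,1],[-1,1],[-1,-1],[1,-1]])
def socket(barrel): return [prism(hexa(barrel),0,.062),prism(circ(.009),.062,.068),prism(sq(.024),.068,.104)]
def nut(af,stud=.004): return [prism(circ(.028),.03,.04),prism(hexa(af),.04,.052),prism(hexa(af-.004),.052,.054),prism(circ(stud),.054,.057)]
S=8
def residual(img,n,parts,pos,yaw,win,blur=.6,ret=False,sharelabels=None):
    x0,y0,x1,y1=win; e=cam(n)[0]
    Rz=R.from_euler('z',yaw).as_matrix(); lab=np.zeros(((y1-y0)*S,(x1-x0)*S),np.uint8); k=0
    for part in parts:           # lower parts first; camera above
        for fi,f in list(enumerate(part))[::-1]:
            k+=1
            w=f@Rz.T+pos; nn=np.cross(w[1]-w[0],w[2]-w[1]); 
            if nn@(e-w[0])<=0: continue
            p=(proj(n,w)-[x0-.5,y0-.5])*S-.5
            cv2.fillPoly(lab,[np.round(p*16).astype(np.int32)],k,shift=4)
    cols=[]
    for l in np.unique(lab):
        m=(lab==l).astype(np.float32); m=cv2.resize(m,(x1-x0,y1-y0),interpolation=cv2.INTER_AREA)
        cols.append(cv2.GaussianBlur(m,(0,0),blur).ravel())
    A=np.array(cols).T; b=img[y0:y1,x0:x1].mean(2).ravel()
    A_=np.vstack([A,.05*np.eye(A.shape[1])]); bb=np.r_[b-b.mean(),np.zeros(A.shape[1])]
    A_=np.c_[A_,np.r_[np.ones(len(b)),0]] if False else A_
    c=np.linalg.lstsq(A_,bb,rcond=None)[0]; r=A@c-(b-b.mean())
    if ret: return (A@c+b.mean()).reshape(y1-y0,x1-x0)
    return (r**2).mean()
def fit(imgs,names,parts,z,x0,yaw0s,half=13,zc=.05,blur=.6):
    best=None
    wins={}
    for n in names:
        c=proj(n,[[x0[0],x0[1],z+zc]])[0].round().astype(int); wins[n]=(c[0]-half,c[1]-half,c[0]+half,c[1]+half)
    f=lambda q: sum(residual(imgs[n],n,parts,np.array([q[0]/1e3,q[1]/1e3,z]),np.radians(q[2]),wins[n],blur) for n in names)
    for y0 in yaw0s:
        q0=np.array([x0[0]*1e3,x0[1]*1e3,y0]); sim=np.vstack([q0]+[q0+d for d in np.diag([4,4,8.])])
        r=minimize(f,q0,method='Nelder-Mead',options=dict(initial_simplex=sim,xatol=.02,fatol=1e-4))
        if best is None or r.fun<best.fun: best=r
    return best.x.round(2),round(best.fun,2)
E
cat > runfit.py <<'E'
from fit import *
im={'top':np.load('pics/topavg.npy'),'scene':np.load('pics/sceneavg.npy')}
for nm,b,uv in (('small',.025,(284,184)),('medium',.030,(252,179)),('large',.035,(221,174))):
    x0=unproj('top',*uv,.108)[:2]
    for names in (['top'],['scene'],['top','scene']): print(nm,names,*fit(im,names,socket(b),.004,x0,[-25,-5,15,35],half=16))
x0=unproj('top',378,184,.11)[:2]
for af in(.013,.018,.023):
    for names in (['top'],['scene'],['top','scene']): print('nut',af,names,*fit(im,names,nut(af),.07,x0,[-15,0,15,30],half=9,zc=.045))
E
time python3 runfit.py
```

```text
Traceback (most recent call last):
  File "runfit.py", line 5, in <module>
    for names in (['top'],['scene'],['top','scene']): print(nm,names,*fit(im,names,socket(b),.004,x0,[-25,-5,15,35],half=16))
                                                                      ~~~^^^^^^^^^^^^^^^^^^^^^^^^^^^^^^^^^^^^^^^^^^^^^^^^^^^
  File "fit.py", line 44, in fit
    r=minimize(f,q0,method='Nelder-Mead',options=dict(initial_simplex=sim,xatol=.02,fatol=1e-4))
  File "fit.py", line 41, in <lambda>
    f=lambda q: sum(residual(imgs[n],n,parts,np.array([q[0]/1e3,q[1]/1e3,z]),np.radians(q[2]),wins[n],blur) for n in names)
                ~~~^^^^^^^^^^^^^^^^^^^^^^^^^^^^^^^^^^^^^^^^^^^^^^^^^^^^^^^^^^^^^^^^^^^^^^^^^^^^^^^^^^^^^^^^^^^^^^^^^^^^^^^^
  File "fit.py", line 41, in <genexpr>
    f=lambda q: sum(residual(imgs[n],n,parts,np.array([q[0]/1e3,q[1]/1e3,z]),np.radians(q[2]),wins[n],blur) for n in names)
                    ~~~~~~~~^^^^^^^^^^^^^^^^^^^^^^^^^^^^^^^^^^^^^^^^^^^^^^^^^^^^^^^^^^^^^^^^^^^^^^^^^^^^^^^
  File "fit.py", line 24, in residual
    p=(proj(n,w)-[x0-.5,y0-.5])*S-.5
       ~~~~^^^^^
  File "h.py", line 8, in proj
    e,A,f,cx,cy=cam(n); p=(np.atleast_2d(P)-e)@A
                ~~~^^^
  File "h.py", line 5, in cam
    c=viewer.get_calibration(n); f=200/np.tan(np.radians(c['vfov'])/2)
ValueError: time passes only in moves, steps and waits

real	0m7.954s
user	0m5.200s
sys	0m0.377s
```

```bash
sed -i 's/^def cam/import functools\n@functools.lru_cache\ndef cam/' h.py; time python3 runfit.py
```

```text
small ['top'] [575.78  77.63 -20.8 ] 28.11
small ['scene'] [573.56  78.76 -18.8 ] 382.05
small ['top', 'scene'] [575.19  77.87 -16.41] 415.22
medium ['top'] [586.45 167.2   -9.08] 20.32
medium ['scene'] [583.54 167.91  -3.22] 395.44
medium ['top', 'scene'] [585.46 167.25  -3.59] 433.94
large ['top'] [603.48 248.27  -8.97] 166.73
large ['scene'] [601.24 248.61  -5.03] 331.7
large ['top', 'scene'] [603.06 248.1   -7.81] 510.67
nut 0.013 ['top'] [ 568.58 -178.13    9.64] 35.22
nut 0.013 ['scene'] [ 568.01 -178.52  -17.25] 400.77
nut 0.013 ['top', 'scene'] [ 568.31 -178.59  -19.01] 440.96
nut 0.018 ['top'] [ 568.99 -179.13   24.91] 21.77
nut 0.018 ['scene'] [ 566.05 -178.02   28.08] 365.23
nut 0.018 ['top', 'scene'] [ 567.83 -178.58   -0.89] 407.56
nut 0.023 ['top'] [ 569.12 -179.08  -10.27] 28.55
nut 0.023 ['scene'] [ 564.68 -177.98   16.94] 373.98
nut 0.023 ['top', 'scene'] [ 568.38 -178.12   24.9 ] 437.02
real	1m18.361s
user	4m48.940s
sys	0m0.128s
```

```bash
cat > yawfit.py <<'E'
from fit import *
im={'top':np.load('pics/topavg.npy'),'scene':np.load('pics/sceneavg.npy')}
for n,x0 in (('top',(568.9,-179.1)),('scene',(566.,-178.))):
    c=proj(n,[[x0[0]/1e3,x0[1]/1e3,.12]])[0].round().astype(int)
    h=8 if n=='top' else 6; win=(c[0]-h,c[1]-h,c[0]+h,c[1]+h)
    for af in (.013,.018,.023):
        o=[]
        for y in range(-30,30,6):
            f=lambda q: residual(im[n],n,nut(af),np.array([q[0]/1e3,q[1]/1e3,.07]),np.radians(y),win,abs(q[2])+.3)
            q0=np.array([*x0,.4]); r=minimize(f,q0,method='Nelder-Mead',options=dict(initial_simplex=np.vstack([q0]+[q0+d for d in np.diag([2,2,.3])]),xatol=.05,fatol=.01,maxiter=60))
            o.append((y,round(r.fun,1),*r.x.round(1)))
        print(n,af); [print('  ',*t) for t in o]
E
time python3 yawfit.py
```

```text
top 0.013
   -30 19.9 568.5 -179.0 0.7
   -24 21.1 567.8 -178.4 0.7
   -18 19.6 568.2 -178.7 0.6
   -12 19.1 567.6 -177.6 0.6
   -6 18.7 568.0 -178.5 0.7
   0 16.6 568.4 -179.0 0.8
   6 16.0 568.3 -178.9 0.8
   12 15.9 568.8 -179.2 0.8
   18 14.6 568.7 -178.6 0.8
   24 17.0 569.2 -178.9 0.8
top 0.018
   -30 9.5 568.2 -179.3 0.4
   -24 11.9 568.4 -179.3 0.5
   -18 11.2 568.3 -179.3 0.5
   -12 11.4 568.4 -179.2 0.5
   -6 11.8 568.8 -179.3 0.5
   0 11.7 568.7 -179.4 0.6
   6 10.9 568.6 -179.4 0.6
   12 10.5 568.7 -179.3 0.6
   18 9.1 568.2 -179.3 0.4
   24 9.0 568.6 -179.3 0.5
top 0.023
   -30 12.9 568.5 -179.8 0.5
   -24 13.7 568.8 -179.3 0.5
   -18 14.4 568.4 -179.6 0.6
   -12 14.7 568.5 -179.7 0.6
   -6 17.7 568.9 -179.4 0.5
   0 18.8 568.8 -178.8 0.5
   6 18.1 569.0 -179.1 0.5
   12 16.6 568.7 -179.3 0.5
   18 13.9 567.9 -179.5 0.5
   24 13.8 568.7 -179.6 0.5
scene 0.013
   -30 340.4 566.7 -177.5 0.9
   -24 338.8 566.2 -177.3 0.9
   -18 338.3 566.5 -177.7 0.9
   -12 337.6 566.7 -177.9 0.8
   -6 339.3 566.3 -178.1 0.8
   0 348.2 566.6 -178.1 0.8
   6 356.2 566.4 -178.1 0.7
   12 364.3 566.9 -178.2 0.7
   18 350.5 566.8 -177.3 0.8
   24 339.4 566.1 -177.2 0.9
scene 0.018
   -30 313.8 566.0 -177.8 0.4
   -24 319.6 566.3 -178.1 0.4
   -18 317.6 565.9 -177.7 0.4
   -12 315.4 565.7 -177.7 0.4
   -6 311.0 565.8 -177.9 0.4
   0 314.0 566.0 -178.0 0.4
   6 312.9 565.5 -177.8 0.3
   12 322.4 565.6 -177.3 0.3
   18 315.4 565.7 -177.2 0.4
   24 312.3 565.9 -177.7 0.4
scene 0.023
   -30 352.0 566.5 -180.2 0.6
   -24 355.5 569.0 -179.1 0.7
   -18 356.3 567.0 -178.0 0.7
   -12 346.3 566.1 -175.1 0.6
   -6 336.5 565.8 -175.6 0.5
   0 338.0 566.2 -176.1 0.6
   6 334.9 565.6 -176.0 0.5
   12 350.0 565.8 -178.2 0.6
   18 341.8 565.8 -179.1 0.6
   24 340.2 565.7 -179.2 0.6
real	0m38.704s
user	0m39.037s
sys	0m0.176s
```

```bash
python3 - <<'E'
from fit import *
im={'top':np.load('pics/topavg.npy'),'scene':np.load('pics/sceneavg.npy')}
rows=[]
for n,x0,h in (('top',(568.6,-179.3),10),('scene',(566.,-178.),10)):
    c=proj(n,[[x0[0]/1e3,x0[1]/1e3,.12]])[0].round().astype(int); win=(c[0]-h,c[1]-h,c[0]+h,c[1]+h)
    L=[im[n][win[1]:win[3],win[0]:win[2]].mean(2)]
    for y in (24,0): L.append(residual(im[n],n,nut(.018),np.array([x0[0]/1e3,x0[1]/1e3,.07]),np.radians(y),win,.7,ret=True))
    lo,hi=L[0].min(),L[0].max(); print(n,lo,hi)
    rows.append(np.hstack([cv2.resize((np.clip((l-lo)/(hi-lo),0,1)*255).astype(np.uint8),(260,260),interpolation=cv2.INTER_NEAREST) for l in L]))
cv2.imwrite('pics/cmp.png',np.vstack(rows))
E
```

```text
top 83.0 148.1875
scene 53.125 195.79166666666666
```

View pics/cmp.png

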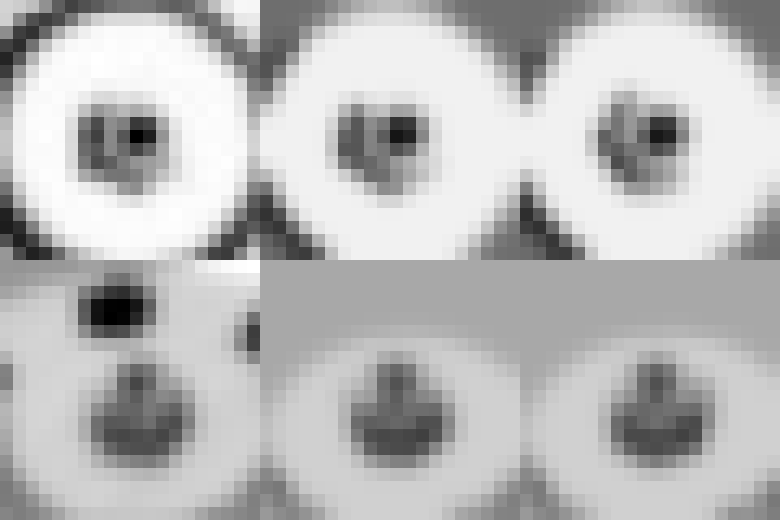

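```bash
cat > yaw2.py <<'E'
from fit import *
im={'top':np.load('pics/topavg.npy'),'scene':np.load('pics/sceneavg.npy')}
T={}
for n,x0 in (('top',(568.6,-179.3)),('scene',(566.,-178.))):
    c=proj(n,[[x0[0]/1e3,x0[1]/1e3,.12]])[0].round().astype(int)
    win=(c[0]-7,c[1]-7,c[0]+7,c[1]+7) if n=='top' else (c[0]-7,c[1]-2,c[0]+7,c[1]+9)
    for y in range(-30,30,4):
        f=lambda q: residual(im[n],n,nut(.018),np.array([q[0]/1e3,q[1]/1e3,.07]),np.radians(y),win,abs(q[2])+.3)
        q0=np.array([*x0,.4]); r=minimize(f,q0,method='Nelder-Mead',options=dict(initial_simplex=np.vstack([q0]+[q0+d for d in np.diag([1.5,1.5,.2])]),xatol=.05,fatol=.01,maxiter=80))
        T.setdefault(y,[]).extend([round(r.fun,2),*r.x.round(1)])
for y,t in T.items(): print(y,*t,'sum',t[0]+t[4])
# holes
m=im['top'].mean(2); c=(378,184)
g=cv2.GaussianBlur(m,(0,0),.5); mask=np.zeros_like(m); cv2.circle(mask,c,21,1,-1); cv2.circle(mask,c,12,0,-1)
ls=[]
b=((g<85)&(mask>0)).astype(np.uint8); N,l,st,ce=cv2.connectedComponentsWithStats(b)
for i in range(1,N):
    if st[i,4]>=4:
        ys,xs=np.where(l==i); w=110-g[ys,xs]; P=unproj('top',(xs*w).sum()/w.sum(),(ys*w).sum()/w.sum(),.10)
        ls.append([*P[:2],st[i,4]])
ls=np.array(ls); cc=ls[:,:2].mean(0); print(len(ls),cc, np.sort(np.degrees(np.arctan2(ls[:,1]-cc[1],ls[:,0]-cc[0]))%45), np.hypot(*(ls[:,:2]-cc).T))
E
python3 yaw2.py
```

```text
-30 6.17 568.3 -178.4 0.4 9.42 566.2 -177.6 0.5 sum 15.59
-26 7.02 567.8 -178.4 0.4 9.42 566.5 -177.8 0.5 sum 16.439999999999998
-22 6.08 568.1 -179.1 0.5 8.85 566.3 -177.8 0.5 sum 14.93
-18 6.82 567.7 -178.8 0.5 9.08 566.3 -178.1 0.5 sum 15.9
-14 6.64 567.8 -178.5 0.5 9.43 566.3 -177.9 0.5 sum 16.07
-10 6.96 568.1 -179.3 0.5 9.45 566.5 -177.8 0.5 sum 16.41
-6 6.99 568.1 -178.9 0.5 9.39 566.3 -177.8 0.5 sum 16.380000000000003
-2 7.07 567.9 -178.7 0.5 9.57 566.9 -178.1 0.5 sum 16.64
2 7.59 567.4 -178.4 0.4 8.37 565.7 -178.2 0.6 sum 15.959999999999999
6 6.4 567.9 -179.0 0.5 8.29 565.7 -178.2 0.6 sum 14.69
10 5.92 567.9 -179.0 0.5 9.28 565.8 -178.1 0.5 sum 15.2
14 5.11 568.0 -178.7 0.4 11.74 566.5 -177.2 0.5 sum 16.85
18 4.25 568.2 -178.8 0.5 10.24 566.2 -177.5 0.4 sum 14.49
22 4.64 568.5 -179.1 0.5 9.87 566.2 -177.6 0.5 sum 14.509999999999998
26 4.53 568.5 -179.3 0.4 9.43 566.4 -177.8 0.5 sum 13.96
8 [ 0.56873268 -0.17903196] [30.59047412 30.80234043 30.8220355  30.85306356 30.90096539 31.08126024
 31.09353381 31.2850277 ] [0.04800793 0.04808082 0.04828889 0.04759501 0.04783993 0.04817305
 0.04757951 0.04812368]
```

```bash
cat > yaw3.py <<'E'
from fit import *
im={'top':np.load('pics/topavg.npy'),'scene':np.load('pics/sceneavg.npy')}
m=im['top'].mean(2); g=cv2.GaussianBlur(m,(0,0),.5)
for c,afs in (((491,198),(.023,)),((132,192),(.013,)),((378,184),(.018,))):
    mask=np.zeros_like(m); cv2.circle(mask,c,22,1,-1); cv2.circle(mask,c,12,0,-1)
    b=((g<85)&(mask>0)).astype(np.uint8); N,l,st,ce=cv2.connectedComponentsWithStats(b); uv=[]
    for i in range(1,N):
        if 4<=st[i,4]<40:
            ys,xs=np.where(l==i); w=110-g[ys,xs]; uv.append([(xs*w).sum()/w.sum(),(ys*w).sum()/w.sum()])
    for z in (.06,.08,.10,.12,.14):
        P=np.array([unproj('top',*p,z)[:2] for p in uv]); cc=P.mean(0); rad=np.hypot(*(P-cc).T).mean()
        if rad<.04795: break
    print(c,len(uv),z,cc,rad,(np.degrees(np.arctan2(P[:,1]-cc[1],P[:,0]-cc[0]))%45).round(1))
    zr=z-.03; p0=proj('top',[[*cc,z+.018]])[0].round().astype(int); win=(p0[0]-8,p0[1]-8,p0[0]+8,p0[1]+8)
    for af in afs:
      for y in range(-30,30,4):
        f=lambda q: residual(im['top'],'top',nut(af),np.array([q[0]/1e3,q[1]/1e3,zr]),np.radians(y),win,.8)
        q0=cc*1e3; r=minimize(f,q0,method='Nelder-Mead',options=dict(initial_simplex=np.vstack([q0]+[q0+d for d in np.diag([1.5,1.5])]),xatol=.05,fatol=.01,maxiter=80))
        print('   ',af,y,round(r.fun,2),(r.x-cc*1e3).round(1))
E
python3 yaw3.py
```

```text
(491, 198) 9 0.14 [ 0.51389695 -0.46938956] 0.04742903621027581 [10.8 16.1  8.  21.4  9.4 24.4 16.  22.5 16.1]
    0.023 -30 14.38 [ 6.4 -3.8]
    0.023 -26 15.5 [ 6.5 -3.7]
    0.023 -22 16.82 [ 6.5 -4.1]
    0.023 -18 16.88 [ 6.4 -3.7]
    0.023 -14 16.58 [ 6.3 -3.5]
    0.023 -10 18.66 [ 6.6 -3.3]
    0.023 -6 19.74 [ 6.5 -4. ]
    0.023 -2 19.49 [ 6.7 -3.4]
    0.023 2 19.93 [ 6.8 -3.4]
    0.023 6 21.88 [ 6.8 -3.9]
    0.023 10 129.68 [-0.   1.4]
    0.023 14 20.76 [ 6.6 -4.3]
    0.023 18 20.07 [ 6.2 -3.9]
    0.023 22 17.89 [ 7.1 -3.7]
    0.023 26 17.43 [ 6.4 -4. ]
(132, 192) 10 0.14 [0.54891546 0.47074685] 0.04757834632185753 [24.4 32.  15.7 34.2  8.  25.5 18.3  4.7 11.4 26.6]
    0.013 -30 18.99 [9.1 8.8]
    0.013 -26 19.38 [9.  8.9]
    0.013 -22 18.83 [9. 9.]
    0.013 -18 20.56 [9.2 9.2]
    0.013 -14 22.05 [9.4 8.5]
    0.013 -10 20.57 [9.1 9. ]
    0.013 -6 19.69 [9.3 8.6]
    0.013 -2 20.57 [9.4 8.8]
    0.013 2 19.38 [9.3 8.9]
    0.013 6 18.37 [9.2 9.1]
    0.013 10 17.88 [9.5 9. ]
    0.013 14 17.82 [9.4 9.2]
    0.013 18 18.24 [9.  9.2]
    0.013 22 17.36 [9.2 9. ]
    0.013 26 19.21 [9.2 9.3]
(378, 184) 8 0.12 [ 0.56690337 -0.17604878] 0.04723738442935764 [30.7 31.3 30.8 31.2 30.8 30.9 31.1 30.8]
    0.018 -30 12.28 [-0.4 -0.5]
    0.018 -26 13.13 [-0.1 -0.3]
    0.018 -22 14.02 [-0.5 -0.3]
    0.018 -18 13.38 [-0.4 -0.7]
    0.018 -14 13.48 [-0.8 -0.6]
    0.018 -10 13.85 [-0.  -0.2]
    0.018 -6 15.32 [ 0.  -0.6]
    0.018 -2 14.25 [-0.8 -0.7]
    0.018 2 13.87 [-0.1 -0.3]
    0.018 6 13.1 [-0.1 -0.3]
    0.018 10 13.78 [-0.5 -0.7]
    0.018 14 12.47 [-0.1 -0.6]
    0.018 18 11.28 [-0.3 -0.5]
    0.018 22 10.82 [-0.2 -0.4]
    0.018 26 11.14 [-0.5 -0.6]
```

```bash
cat > yaw4.py <<'E'
from fit import *
im=np.load('pics/topavg.npy'); m=im.mean(2); g=cv2.GaussianBlur(m,(0,0),.5)
for c,af in (((491,198),.023),((132,192),.013)):
    mask=np.zeros_like(m); cv2.circle(mask,c,20,1,-1); cv2.circle(mask,c,12,0,-1)
    b=((g<80)&(mask>0)).astype(np.uint8); N,l,st,ce=cv2.connectedComponentsWithStats(b); uv=[]
    for i in range(1,N):
        if 4<=st[i,4]<40:
            ys,xs=np.where(l==i); w=110-g[ys,xs]; uv.append([(xs*w).sum()/w.sum(),(ys*w).sum()/w.sum()])
    P=np.array([unproj('top',*p,.1)[:2] for p in uv])
    f=lambda q: np.sum(np.minimum(np.min(np.hypot(P[:,None,0]-q[0]-q[2]*np.cos(np.radians(q[3]+45*np.arange(8))),P[:,None,1]-q[1]-q[2]*np.sin(np.radians(q[3]+45*np.arange(8)))),1),.01))
    best=min((minimize(f,[*np.median(P,0),.05,a],method='Nelder-Mead',options=dict(initial_simplex=np.array([[*np.median(P,0),.05,a]]*5)+np.vstack([np.zeros(4),np.diag([.006,.006,-.003,6])]),maxiter=3000,xatol=1e-5)) for a in range(0,45,5)),key=lambda r:r.fun)
    print(c,len(uv),best.fun,best.x)
    z=.12; cc=np.array(unproj('top',*c,z)[:2]); zr=z-.045
    win=(c[0]-9,c[1]-8,c[0]+9,c[1]+8)
    for y in range(-30,30,4):
        f=lambda q: residual(im,'top',nut(af),np.array([q[0]/1e3,q[1]/1e3,.03+q[2]/1e3]),np.radians(y),win,.75)
        q0=np.r_[cc*1e3,40]; r=min((minimize(f,q0+[dx,0,0],method='Nelder-Mead',options=dict(initial_simplex=np.vstack([q0]+[q0+d for d in np.diag([3,3,20])])+[dx,0,0],xatol=.05,fatol=.01,maxiter=150)) for dx in (0,3)),key=lambda r:r.fun)
        print('   ',af,y,round(r.fun,2),r.x.round(1))
E
python3 yaw4.py
```

```text
(491, 198) 8 0.0019772886194904865 [ 0.52185458 -0.48865212  0.04772948 16.10788863]
    0.023 -30 8.61 [ 521.4 -481.9   58. ]
    0.023 -26 7.9 [ 521.3 -483.1   54.6]
    0.023 -22 8.17 [ 521.8 -484.9   50.6]
    0.023 -18 9.27 [ 521.4 -483.5   54.2]
    0.023 -14 9.83 [ 521.7 -482.9   55.2]
    0.023 -10 10.55 [ 521.7 -484.7   50.1]
    0.023 -6 11.89 [ 521.5 -484.2   50.9]
    0.023 -2 12.63 [ 521.6 -483.8   52.8]
    0.023 2 14.4 [ 521.9 -484.4   51.4]
    0.023 6 16.46 [ 521.3 -481.8   57.8]
    0.023 10 15.47 [ 521.1 -481.7   58.8]
    0.023 14 14.55 [ 521.1 -481.7   58.9]
    0.023 18 13.12 [ 520.9 -480.9   60.5]
    0.023 22 11.36 [ 521.2 -483.5   53.7]
    0.023 26 10.23 [ 521.6 -482.9   55.1]
(132, 192) 8 0.0034154089726815035 [ 0.56051761  0.49477595  0.04749049 19.5474118 ]
    0.013 -30 7.05 [558.4 485.7  65.6]
    0.013 -26 7.12 [558.7 487.3  61.1]
    0.013 -22 7.13 [558.7 488.   59.8]
    0.013 -18 7.57 [558.5 486.5  63.5]
    0.013 -14 9.56 [558.8 487.4  60.9]
    0.013 -10 8.44 [558.7 487.4  61.2]
    0.013 -6 7.11 [558.5 487.4  61.4]
    0.013 -2 7.02 [558.5 486.6  63.3]
    0.013 2 7.15 [558.5 486.9  62.4]
    0.013 6 7.63 [558.4 486.1  64.5]
    0.013 10 7.08 [558.8 487.6  61.1]
    0.013 14 7.47 [558.5 487.   62.8]
    0.013 18 7.51 [558.8 486.4  63.5]
    0.013 22 6.79 [558.6 486.5  63.6]
    0.013 26 6.36 [558.9 488.1  59.7]
```

```bash
cat >> h.py <<'E'
def down(deg): return (R.from_euler('z',deg,degrees=True)*R.from_euler('x',180,degrees=True)).as_quat()
def st(): print('t',round(manip.current_clock(),2),'tcp',np.round(manip.current_tool_pos(),4),'F',np.round(manip.current_force(),1),'M',np.round(manip.current_wrist_torque(),2),'gap',round(manip.current_finger_gap(),4))
def yawtool():
    m=R.from_quat(manip.current_tcp_rot()).as_matrix(); return np.degrees(np.arctan2(m[1,0],m[0,0])), np.degrees(np.arccos(-m[2,2]))
E
python3 - <<'E'
from h import *
print(manip.grip_depth, manip.current_tcp_rot(), yawtool())
for p in ([.585,.1675,.2],[.585,.1675,.076],[.5677,-.1786,.22]):
    for a in (-5,175,23,203,83,-97,143,-37): print(p,a,None if (q:=manip.solve_ik(p,down(a))) is None else np.round(q,2))
E
```

```text
0.0188 [ 8.45930935e-01 -5.33292463e-01  1.96125001e-05 -2.37638370e-05] (np.float64(-64.45636891300386), np.float64(0.0035307779985258043))
[0.585, 0.1675, 0.2] -5 [ 0.46  0.71 -1.15  1.67  0.68  1.22 -0.94]
[0.585, 0.1675, 0.2] 175 [ 0.51  0.81 -1.3   1.67  0.81  1.31  2.11]
[0.585, 0.1675, 0.2] 23 [ 0.45  0.7  -1.14  1.67  0.67  1.22 -0.45]
[0.585, 0.1675, 0.2] 203 [-1.09  0.69  1.13  1.72 -0.67  1.18 -2.51]
[0.585, 0.1675, 0.2] 83 [ 0.23  0.53 -0.75  1.68  0.4   1.09  0.81]
[0.585, 0.1675, 0.2] -97 [ 0.39  0.63 -1.02  1.67  0.58  1.17 -2.47]
[0.585, 0.1675, 0.2] 143 [ 0.51  0.81 -1.3   1.67  0.81  1.31  1.55]
[0.585, 0.1675, 0.2] -37 [ 0.47  0.72 -1.18  1.67  0.7   1.24 -1.51]
[0.585, 0.1675, 0.076] -5 [ 0.25  0.72 -0.79  1.76  0.63  0.93 -0.9 ]
[0.585, 0.1675, 0.076] 175 [ 0.5   1.05 -1.31  1.75  1.08  1.25  1.96]
[0.585, 0.1675, 0.076] 23 [ 0.25  0.72 -0.8   1.76  0.63  0.93 -0.41]
[0.585, 0.1675, 0.076] 203 [-0.89  0.72  0.79  1.8  -0.64  0.9  -2.54]
[0.585, 0.1675, 0.076] 83 [ 0.29  0.75 -0.86  1.76  0.69  0.96  0.6 ]
[0.585, 0.1675, 0.076] -97 [ 0.19  0.69 -0.71  1.76  0.55  0.9  -2.45]
[0.585, 0.1675, 0.076] 143 [ 0.5   1.05 -1.31  1.75  1.08  1.25  1.4 ]
[0.585, 0.1675, 0.076] -37 [ 0.28  0.74 -0.84  1.76  0.66  0.95 -1.48]
[0.5677, -0.1786, 0.22] -5 [ 0.9   0.51 -0.86  1.69  0.42  1.13 -0.17]
[0.5677, -0.1786, 0.22] 175 [-0.45  0.55  0.98  1.74 -0.5   1.13 -2.54]
[0.5677, -0.1786, 0.22] 23 [ 0.95  0.55 -0.95  1.69  0.48  1.16  0.27]
[0.5677, -0.1786, 0.22] 203 [-0.41  0.51  0.91  1.74 -0.45  1.11 -2.1 ]
[0.5677, -0.1786, 0.22] 83 [ 1.    0.59 -1.03  1.69  0.54  1.18  1.27]
[0.5677, -0.1786, 0.22] -97 [ 0.67  0.43 -0.54  1.7   0.24  1.08 -1.63]
[0.5677, -0.1786, 0.22] 143 [ 1.12  0.75 -1.3   1.68  0.75  1.3   2.16]
[0.5677, -0.1786, 0.22] -37 [ 0.83  0.48 -0.76  1.69  0.36  1.11 -0.68]
```

```bash
python3 - <<'E'
from h import *
effector.open_jaws()
manip.move_pose([.585,.1675,.24],down(-5)); st()
manip.servo_line([.585,.1675,.13],vel=.15); st()
for n in("scene","top"):
    im=viewer.get_image(n); cv2.imwrite(f'pics/{n}1.png',im[:,:,::-1]); 
    if n=='scene': crop(im,310,120,430,240,5,'pics/s2.png')
E
```

```text
t 4.78 tcp [0.5854 0.1662 0.2398] F [-0.7  0.3  0.8] M [-0.   -0.11  0.02] gap 0.0922
t 5.66 tcp [0.5855 0.1681 0.1309] F [-0.6 -0.3  0.3] M [-0.04 -0.13 -0.02] gap 0.0919
```

View pics/s2.png

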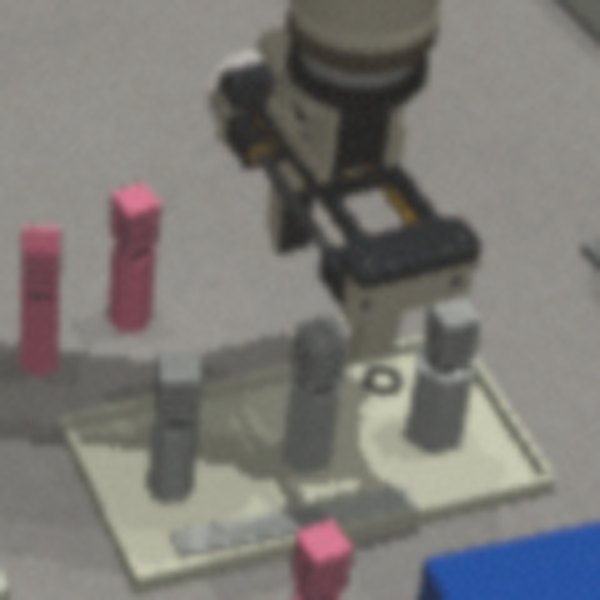

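The jaws straddle the middle grey socket: front finger at crop (375,300), rear finger at (288,225), socket top at (318,335). The neighbouring sockets are clear. I'll go down and grip.

```bash
python3 - <<'E'
from h import *
manip.servo_line([.585,.1675,.077],vel=.1); st()
im=viewer.get_image('scene'); crop(im,310,120,430,240,5,'pics/s3.png')
effector.close(f_grip=40); st()
E
```

```text
t 6.44 tcp [0.5849 0.1679 0.0768] F [-0.3  0.6 -0.3] M [ 0.03 -0.1   0.05] gap 0.0916
t 7.55 tcp [0.5851 0.1675 0.0769] F [ 0.4 -0.4 -0.3] M [ 0.05 -0.14 -0.01] gap 0.0238
```

View pics/s3.png

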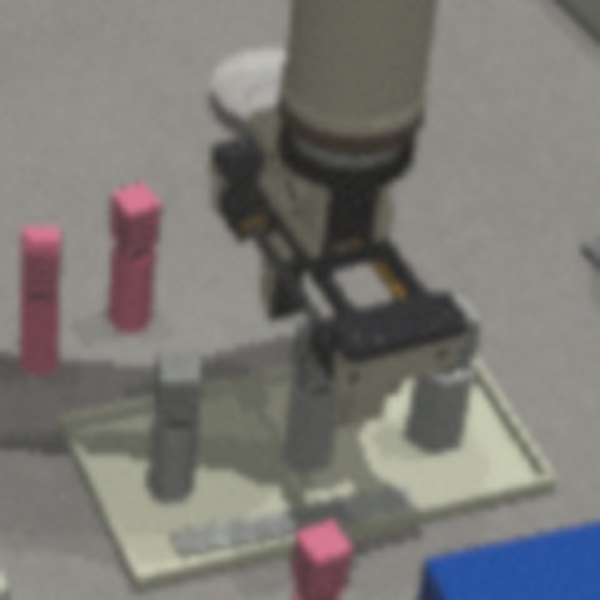

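```bash
python3 - <<'E'
from h import *
manip.servo_line([.585,.1675,.24],vel=.2); st()
manip.move_pose([.568,-.1785,.235],down(23)); manip.sleep(.3); st(); print(yawtool())
a=np.mean([viewer.get_image('scene').astype(float) for _ in range(10)],0); np.save('pics/hold1.npy',a); st()
crop(a.clip(0,255).astype(np.uint8),215,130,315,260,5,'pics/s4.png')
t=viewer.get_image('top'); crop(t,320,130,440,240,5,'pics/t4.png')
E
```

```text
t 8.52 tcp [0.5844 0.1668 0.2386] F [-0.3  0.1 -2.5] M [-0.04 -0.1  -0.01] gap 0.0241
t 10.12 tcp [ 0.5683 -0.1775  0.2352] F [ 0.  -0.  -1.8] M [ 0.01 -0.11 -0.05] gap 0.024
(np.float64(23.09725267192478), np.float64(0.016635577317194204))
t 10.62 tcp [ 0.568  -0.1786  0.235 ] F [ 0.3 -0.8 -1.9] M [ 0.02 -0.15 -0.01] gap 0.0242
```

View pics/s4.png

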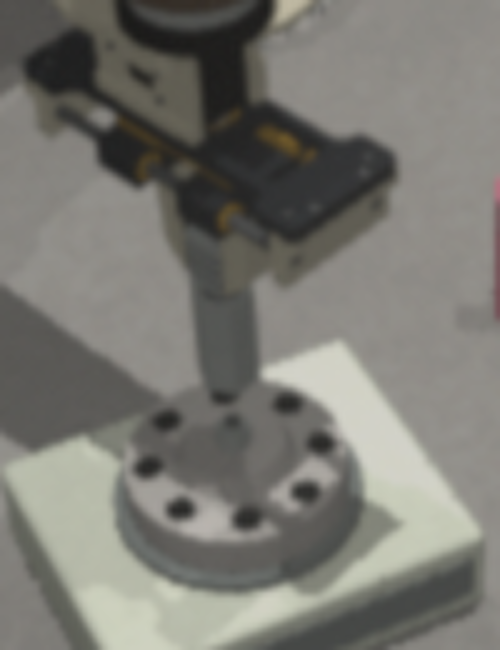

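View pics/t4.png

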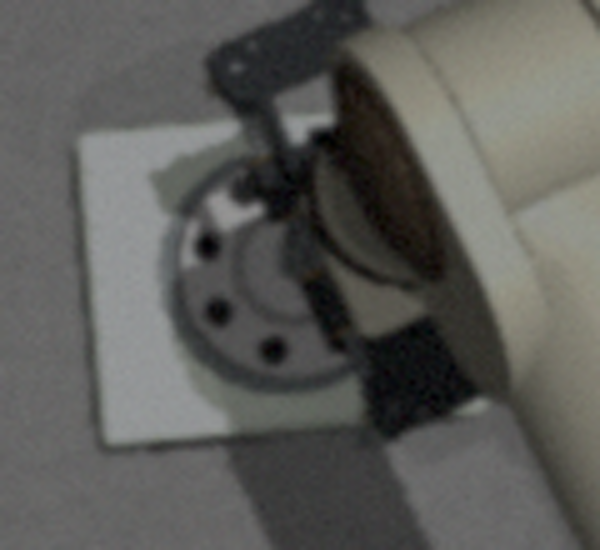

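```bash
cat > fh.py <<'E'
from fit import *
a=np.load('pics/hold1.npy'); z=.235-.0729
c=proj('scene',[[.568,-.1785,z]])[0]; print(c)
parts=[prism(hexa(.030),0,.055)]
for win in ((int(c[0])-11,int(c[1])-14,int(c[0])+12,int(c[1])+4),(int(c[0])-9,int(c[1])-12,int(c[0])+10,int(c[1])+8)):
  for bl in (.6,.8):
    f=lambda q: residual(a,'scene',parts,np.array([q[0]/1e3,q[1]/1e3,z]),np.radians(q[2]),win,bl)
    q0=np.array([567,-178.,23]); r=minimize(f,q0,method='Nelder-Mead',options=dict(initial_simplex=np.vstack([q0]+[q0+d for d in np.diag([3,3,5.])]),xatol=.02,fatol=.01))
    print(r.x,r.fun)
E
python3 fh.py
```

```text
[260.14438263 204.67357556]
[ 568.93066403 -178.10243443   20.03740703] 111.99259064777718
[ 568.7574453  -178.0028774    19.77049364] 109.42013147882157
[ 578.32703219 -180.52776684    8.80718528] 157.03762750189642
[ 578.89277918 -180.78946019   13.60669464] 154.46265789329442
```

```bash
cat >> h.py <<'E'
def fz(k=4): return np.mean([manip.current_force() for _ in range(k)],0)
def pos(k=4): return np.mean([manip.current_tool_pos() for _ in range(k)],0)
def descend(x,y,z0,z1,deg,lim=8,step=.002,vel=.03):
    q=down(deg); base=fz(8)
    z=z0
    while z>z1:
        z=max(z-step,z1); manip.servo_line([x,y,z],ori=q,vel=vel); f=fz()-base
        if f[2]>lim: break
    print('z cmd',round(z,4),'pos',pos(8).round(4),'dF',(fz(8)-base).round(1),'M',np.round(manip.current_wrist_torque(),2),'t',round(manip.current_clock(),2)); return z
E
python3 - <<'E'
from h import *
x,y=.5673,-.1785
manip.servo_line([x,y,.204],vel=.08); st()
z=descend(x,y,.204,.1825,23)
E
```

```text
t 11.22 tcp [ 0.5671 -0.1784  0.2035] F [ 0.4  0.3 -2.1] M [ 0.05 -0.12  0.03] gap 0.0239
z cmd 0.1825 pos [ 0.5675 -0.1785  0.1829] dF [-0.9 -0.3  4.4] M [-0.05  0.04  0.04] t 13.97
```

The medium socket went straight down to the seated height. To rule out a smaller nut in a loose fit, I'll measure the sideways play: about ±1.5 mm if it is right, about ±4 mm if it is loose.

```bash
python3 - <<'E'
from h import *
x,y,z=.5673,-.1785,.185; q=down(23)
manip.servo_line([x,y,z],ori=q,vel=.03); b=fz(8); print(b.round(1))
for ax in (np.array([np.cos(np.radians(23)),np.sin(np.radians(23)),0]),np.array([-np.sin(np.radians(23)),np.cos(np.radians(23)),0])):
  for s in (1,-1):
    for d in np.arange(.0005,.0046,.0005):
        manip.servo_line(np.array([x,y,z])+ax*s*d,ori=q,vel=.02); f=(fz()-b)@ax
        if abs(f)>6: break
    print(ax.round(2),s,'cmd',round(d*s*1e3,1),'meas',round((pos(8)-[x,y,z])@ax*1e3,2),'f',round(f,1))
    manip.servo_line([x,y,z],ori=q,vel=.04)
st()
E
```

```text
[ 0.3 -1.  -1.6]
[0.92 0.39 0.  ] 1 cmd 3.0 meas 1.55 f -6.8
[0.92 0.39 0.  ] -1 cmd -2.5 meas -1.43 f 6.3
[-0.39  0.92  0.  ] 1 cmd 3.5 meas 1.84 f -6.1
[-0.39  0.92  0.  ] -1 cmd -3.0 meas -1.7 f 7.0
t 21.22 tcp [ 0.5677 -0.1793  0.1851] F [ 0.2  1.4 -2.6] M [ 0.33 -0.09 -0.02] gap 0.0237
```

Play measured ±1.5 mm on the flats and ±1.8 mm across the corners, so this is the right socket and it is centred. I'll seat it and check.

```bash
python3 - <<'E'
from h import *
x,y=.5674,-.1785
manip.servo_line([x,y,.1822],ori=down(23),vel=.03); manip.sleep(.4); print(pos(8).round(4),fz(8).round(1),yawtool()); st()
a=np.mean([viewer.get_image('scene').astype(float) for _ in range(6)],0).clip(0,255).astype(np.uint8)
crop(a,205,120,435,260,3.4,'pics/fin.png')
E
```

```text
[ 0.5681 -0.1792  0.183 ] [-0.9 -1.   5.2] (np.float64(22.958245531482795), np.float64(0.1067223880045998))
t 21.87 tcp [ 0.5681 -0.1792  0.183 ] F [-0.9 -1.   5.2] M [-0.08  0.22 -0.01] gap 0.0237
```

View pics/fin.png

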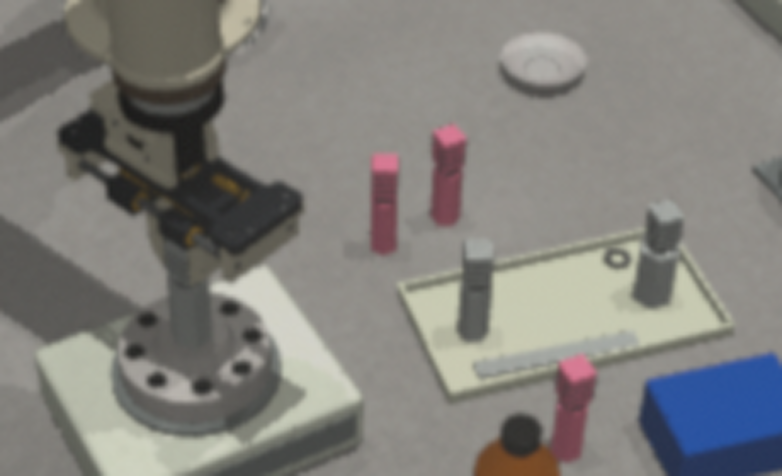

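The held socket sits with its rim on the hub at crop (190,345). The small socket at (475,290) and the large one at (657,255) still stand upright in the tray. The ruler, washer and bottles look undisturbed. Handing in.

```bash
python3 -c "
from bench import manip
manip.hand_in()"
```

```text
the job is handed in; nothing more can be done
```

I handed the job in at about 22 s with the medium socket gripped and fully down over the mounted rotor's nut; no verdict was reported.

- **Choice:** The camera fits put the mounted nut at 18 mm across flats, so I tried only the medium socket. I never lifted the small and large sockets or tried them on the nut.
- **Fit:** The medium socket went down on the first try to the height expected for its rim on the hub top. Pushed sideways, it moved about ±1.5 mm across the flats and ±1.8 mm the other way. That matches the right fit and rules out a loose one.
- **Last checks:** The tool read 0.183 m high, with about 5 N pressing on the hub, a finger gap of 23.7 mm and a tilt of about 0.1°. In the last picture the other two sockets stand upright in the tray and the bystanders in view look unmoved.
- **Disagreements:**
  - The two cameras differed by 2 to 3 mm in position, so I used the mean.
  - The nut's yaw of about 23° was only weakly determined from the pictures.
  - The fit of the held socket's pose above the nut was ambiguous in depth, so I relied on contact force and play instead.

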